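Clamp a housing down on the measuring plate

ROBOT

A 7-joint arm with a two-finger parallel gripper is mounted at the origin on the work surface. World frame = base frame: x ahead of the robot, y to its left, z up, the work surface at z = 0. Lengths are in m, angles in rad, forces in N, time in s.
With the tool pointing down it reaches from about 0.425 to 0.875 m from the base axis. Payload 8.4 kg.
Tool frame: the origin (TCP) lies at the very end of the fingers, on their centre line; the grasp point (between the pads) lies 19 mm behind it; z points along the fingers, y is the direction in which the jaws open and shut (so a half turn about z gives the same grasp; the last joint's range is limited). The gripper opens to 87 mm and grips with 3 to 60 N. Pads are 19 mm wide; open, the fingers measure 117 mm over their backs; the gripper's body (75 mm by 190 mm) begins 51 mm behind the grasp point.
Start: joints at [1.016, 0.333, 0.04, 1.465, -0.013, 1.343, -0.059], TCP at [0.286, -0.584, 0.202] pointing down, gripper open.
Joint ranges: [-2.58, 2.58], [-0.38, 2.09], [-1.3, 1.39], [0.25, 2.4], [-1.5, 4.64], [0.08, 2.09], [-2.65, 2.65]. Speed limits (rad/s): [2.22, 2.22, 2.79, 2.79, 3.14, 3.14, 3.14].

INTERFACE

Orientations are given as a unit quaternion [x, y, z, w].
In Python, from bench import robot gives the robot as it stands.
- The arm moves only by the tool play_rows, never from a script. Its argument "steps" is a list of rows, each a list of 5 numbers: the shift along the tool's x, y, z in mm, then the turn about the tool's z in rad, then the opening, from -1 (shut) to 1 (fully open). In form: [[x, y, z, yaw, fingers], ...]. A call has 1 to 20 rows; each row shifts and turns the commanded pose from where the row before left it, along the tool's axes as they then stand; what a row does not reach is not made up. A row lasts 1/10 s, in which the tool goes at most 50 mm and 8.59 degrees, less where a joint would pass 70% of its speed; a pose out of reach is approached as far as the arm can. A call with a gripper value outside its range is refused whole. The fingers move at their own pace and stop on an object; "grip_force" is the grip in N (left out, the last holds). Time passes only in rows, so rows that do not move let the fingers close. It gives the time, the measured TCP pose, the force and the opening at its end, in the units of the state.
- robot.get_obs(): the state, without advancing time (a new reading comes with each control period).
- robot.read_camera(name): name is "side" or "top"; returns the picture (384x512x3 uint8, blue, green, red); there is no depth.
- robot.get_calibration(name): a dict with "intrinsics" (3x3 intrinsics, pixels), "D" ([k1, k2, p1, p2, k3] as OpenCV has them; the pictures are not rectified), "cam_to_world" (4x4, takes a point from camera to world coordinates). Camera axes: x right, y down, z forward; pixel columns grow to the right and rows downward; lengths in m; the calibration is good to about 2 mm. A picture is of the moment at which its call begins. get_calibration takes no time and is no camera call.
- robot.finish_job(): hands the job in, once; it reports no verdict.
The state is a dict: "time": time; "joint_positions": joint angles; "dq": joint speeds; "joint_efforts": joint torques, N m; "ee_pos": TCP position; "tcp_rot": TCP orientation; "contact_force": force on the tool from outside, world axes, zero at the start; "moment": the same for the moment, N m; "width": opening from 0.0 (shut) to 1.0 (fully open).
Only numpy, scipy, OpenCV 4.12 (cv2) and the standard library are available. Lean on these libraries where they do the work, as an engineer would, in place of code of your own. Each camera call takes 0.05 s, during which the arm holds its last target. There are 200 camera calls.

TASK

The aluminium housing on the perforated plate is to be clamped down for measuring. Push the bar clamp's sliding arm down its bar until its pad presses on the housing and the arm binds, then swing the ball lever clockwise (seen from above) round to its stop to screw it tight, and let go. Do not shift the housing or disturb the two standoffs and the gauge block beside it.

Things in the scene. Friction and masses are not known exactly. Their poses are not given: they have to be found in the camera images.
- clamp: Bar clamp standing fixed on the plate. Origin: underside of its 62 x 70 x 18 mm steel foot, on the bar's axis, 12 mm above the work surface (the plate's top). z up, x points from the bar out along the clamp arm. The upright flat steel bar is 20 x 10 mm, its top 156 mm above this origin. A black arm slides on it and reaches out along +x, over the housing, to a vertical spindle 100 mm from the bar's axis.
- jaw (a joint): Height of the sliding arm (m): 0 highest, grows as the arm is pushed down. At 0 the arm's flat top is 147 mm above the clamp's origin; the travel is 70 mm. It stays where it is left; about 5 N pushes it down anywhere on the arm's top. An upward load on the pad tilts the arm (by about 0.01 rad) and binds it on the bar, so that it does not slide back. The pad meets the housing at about 0.045 (a little less if the lever is already part turned).
- jaw_push (a point): Middle of the arm's flat top, 50 mm from the bar's axis, halfway to the spindle: a good place to push down. The arm is 24 mm wide and 22 mm thick; the bar's top stands at most 65 mm above it when the arm is down. The collar around the bar is 32 mm wide and reaches 17 mm from the bar's axis.
- lever_hub (a point): On the spindle's axis, at the height of the ball lever's rod (23 mm above the arm's top when the lever is at 0; it sinks 1.6 mm per rad of turn). The hub is 22 mm across and its top is level with about 8 mm above this point.
- lever_ball (a point): Centre of the black ball (22 mm across) at the end of the level lever rod (10 mm thick), 74 mm from the spindle's axis, at the height of lever_hub.
- lever (a joint): Turn of the ball lever about the vertical spindle (rad). 0: the rod points 1.4 rad to the left of (anticlockwise from) the clamp's +x. It grows clockwise seen from above, pointing straight out along the clamp's +x at 1.4, up to a stop at 2.8. Turning clockwise drives the pad down 1.6 mm per rad against the pad's spring; it needs about 2 to 4 N at the ball and stays where it is left.
- pad: Round rubber pad, 24 mm across and 7 mm thick on a steel sleeve (18 mm across), sprung 3 N/mm over 14 mm, under the spindle; pressing it on the housing until 5 to 15 N more than the sliding force is felt is enough. Origin at the centre of its underside, 52 mm below the arm's top when the lever is at 0.
- housing: Loose machined aluminium housing, about 0.5 kg: flange 90 x 64 x 12 mm with a block 60 x 48 mm on it, top 50 mm above its underside. Origin: centre of the underside, standing on the plate under the pad. x along the 90 mm side.
- standoff_a: Loose black round standoff with a steel stud, 26 mm across, 38 mm high in all, standing on the plate left of the clamp; origin: centre of the underside.
- standoff_b: Loose black round standoff with a steel stud, 26 mm across, 30 mm high in all, standing on the plate beyond the housing; origin: centre of the underside.
- gauge_block: Loose steel gauge block 35 x 9 mm, 30 mm high, standing on the plate right of the clamp; origin: centre of the underside.
Not all that is in view belongs to the job. Leave any blue or turquoise look-alike of the housing alone.

How it is judged:
On the way, in this order (a step that is already met when the one before it is completed fails the run):
1. the arm is slid down until its pad presses on the housing, before the lever is screwed in (contact force between pad and housing above 1 N and value of joint lever below 1 rad), for 0.2 s.
2. the lever is turned clockwise round to its stop (value of joint lever above 2.5 rad), for 0.1 s.
At the end, for the whole second after the job is handed in: The pad holds the housing down with more than 8 N, the lever is within 0.3 rad of its stop (above 2.5), the housing lies flat, at rest, within 12 mm of where it was, and the standoffs and gauge block are within 20 mm of where they were (contact force between pad and housing above 8 N and value of joint lever above 2.5 rad and distance of housing from where it was at the start of the episode below 0.012 m and angle between housing's own z axis and vertical below 0.05 rad and linear speed of housing below 0.01 m/s and distance of each of standoff_a, standoff_b, gauge_block from where it was at the start of the episode below 0.02 m); the robot touches nothing.
It fails at once if the housing is shoved more than 25 mm or tipped (distance of housing from where it was at the start of the episode above 0.025 m or angle between housing's own z axis and vertical above 0.3 rad).
It fails at once if a standoff or the gauge block is knocked over (angle between any of standoff_a, standoff_b, gauge_block's own z axis and vertical above 0.5 rad).
It also fails if it takes over 48 s, if anything falls off the work surface, if the arm or the gripper's body presses on something with over 40 N, if the wrist force passes 120 N, or if a joint passes its speed limit or range.

## Working session

There is one attempt and no reset: what is moved stays moved. The work goes in short steps, Python scripts to look and compute and a tool call to move; the robot and the scene stay as the last step left them, time stands still between calls to the robot, and variables do not carry over. Pictures are saved under pics/ and viewed, about 8 in all and at most 12, crops included, and the job is handed in when it is done.

Besides the shell and the picture viewer there is one more tool, called after "Call:" as a command line: name --pt "numbers of a row" for each row, then --argument value for the rest. play_rows: Moves the arm, as the interface text tells. Its arguments: {"type":"object","properties":{"steps":{"type":"array"},"grip_force":{"type":"number"}},"required":["steps"]}

```bash
mkdir -p pics; python3 - <<'E'
from bench import robot
import cv2,numpy as np
np.set_printoptions(precision=4,suppress=True)
for n in("side","top"):
    im=robot.read_camera(n);cv2.imwrite(f"pics/{n}0.png",im)
    c=robot.get_calibration(n);print(n,np.array(c["intrinsics"]),c["D"],np.array(c["cam_to_world"]))
o=robot.get_obs();print(o["time"],o["ee_pos"],o["tcp_rot"],o["contact_force"],o["width"])
E
```

```text
side [[471.9061   0.     261.5168]
 [  0.     471.9061 187.0242]
 [  0.       0.       1.    ]] [0.0634 0.     0.     0.     0.    ] [[-0.8831 -0.3152  0.3474  0.0615]
 [-0.4691  0.6028 -0.6455  0.7047]
 [-0.0059 -0.733  -0.6802  0.9355]
 [ 0.      0.      0.      1.    ]]
top [[359.1264   0.     251.529 ]
 [  0.     359.1264 191.8941]
 [  0.       0.       1.    ]] [-0.0592  0.      0.      0.      0.    ] [[ 0.0233 -0.9934  0.1121  0.3411]
 [-0.9996 -0.0215  0.0172 -0.0847]
 [-0.0146 -0.1125 -0.9935  1.1978]
 [ 0.      0.      0.      1.    ]]
0.1 [ 0.2859 -0.5832  0.201 ] [ 0.9741  0.2259 -0.0002 -0.0007] [-0.1662  0.3329 -0.1522] 1.0028036519413557
```

View pics/side0.png

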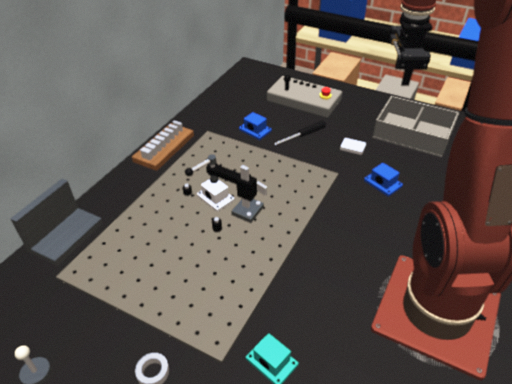

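View pics/top0.png

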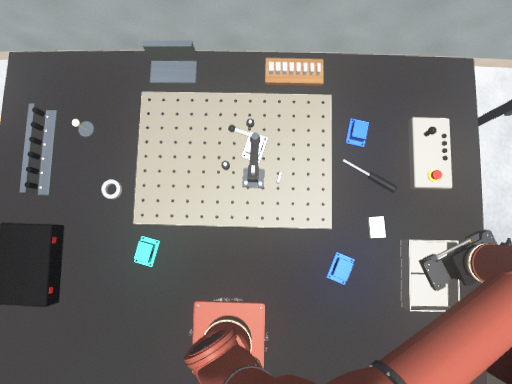

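```bash
python3 - <<'E'
import cv2,numpy as np
a=cv2.imread("pics/top0.png")[105:200,205:305];b=cv2.imread("pics/side0.png")[140:245,170:280]
a=cv2.resize(a,(400,380),interpolation=cv2.INTER_CUBIC);b=cv2.resize(b,(440,420)[:2],interpolation=cv2.INTER_CUBIC)[:380,:400]
cv2.imwrite("pics/crop0.png",np.hstack([a,b]))
E
```

```text
(no output)
```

View pics/crop0.png

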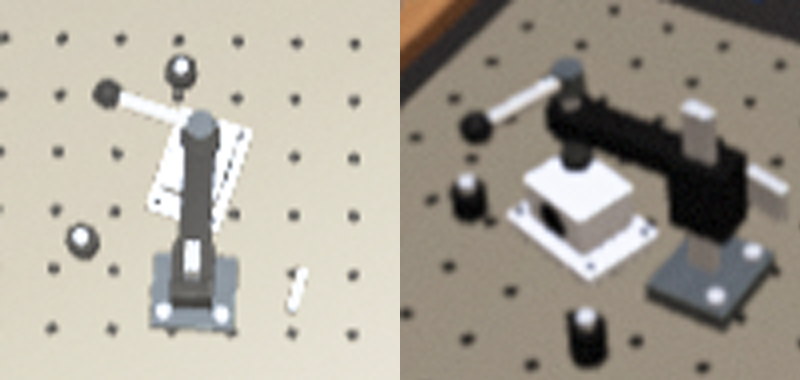

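```bash
cat > h.py <<'E'
from bench import robot
import cv2,numpy as np
np.set_printoptions(precision=4,suppress=True)
def ray(n,p):
    c=robot.get_calibration(n);K=np.array(c["intrinsics"]);T=np.array(c["cam_to_world"])
    u=cv2.undistortPoints(np.array([[p]],float),K,np.array(c["D"]))[0,0]
    d=T[:3,:3]@np.r_[u,1];return T[:3,3],d/np.linalg.norm(d)
def plane(n,p,z):
    o,d=ray(n,p);return o+d*(z-o[2])/d[2]
def tri(pt,ps):
    o,d=ray("top",pt);q,e=ray("side",ps)
    s=np.linalg.lstsq(np.c_[d,-e],q-o,rcond=None)[0]
    a,b=o+s[0]*d,q+s[1]*e;return (a+b)/2,np.linalg.norm(a-b)
E
python3 - <<'E'
from h import *
P={"ball":((231.75,128.25),(189,171.5),.182),"hubtop":((255.25,135.5),(212.25,157),.19),"bartop":((253,168.5),(244.7,166.5),.168)}
for k,(a,b,z) in P.items(): print(k,*tri(a,b),plane("top",a,z),plane("side",b,z))
for k,a,z in(("sa",(225.5,165.),.04),("sb",(250.3,122),.04),("gb",(279.3,177),.042),("foot1",(245.8,183),.035),("foot2",(260.3,183.5),.035)): print(k,plane("top",a,z))
E
```

```text
ball [ 0.6495 -0.003   0.1541] 0.00042174931561153134 [ 0.6411 -0.0052  0.182 ] [0.6288 0.0224 0.182 ]
hubtop [ 0.6263 -0.0742  0.1588] 0.0016452261061600684 [ 0.6185 -0.0742  0.19  ] [ 0.6028 -0.0431  0.19  ]
bartop [ 0.5256 -0.0697  0.1693] 4.697039168694509e-05 [ 0.5259 -0.0696  0.168 ] [ 0.5264 -0.071   0.168 ]
sa [0.5587 0.0226 0.04  ]
sb [ 0.7056 -0.0552  0.04  ]
gb [ 0.5223 -0.1539  0.042 ]
foot1 [ 0.5012 -0.0452  0.035 ]
foot2 [ 0.5006 -0.0927  0.035 ]
```

The crop shows the ball at top (232,128) / side (189,171), the hub top at top (255,135) / side (212,157), and the bar top at top (253,168) / side (245,166). The sizes agree: bar to hub is 101 mm, hub to ball 75 mm, and bar top z is 0.169. That puts the lever at about 0.1 rad and the jaw at about 0.03.

Next I raise the tool and move over jaw_push at (0.576, -0.072).

Call:
play_rows --pt "0 0 -35 0 -1" --pt "0 0 -35 0 -1" --pt "32.3 -22.1 0 0 -1" --pt "32.3 -22.1 0 0 -1" --pt "32.3 -22.1 0 0 -1" --pt "32.3 -22.1 0 0 -1" --pt "32.3 -22.1 0 0 -1" --pt "32.3 -22.1 0 0 -1" --pt "32.3 -22.1 0 0 -1" --pt "32.3 -22.1 0 0 -1" --pt "32.3 -22.1 0 0 -1" --pt "32.3 -22.1 0 0 -1" --pt "32.3 -22.1 0 0 -1" --pt "32.3 -22.1 0 0 -1" --pt "32.3 -22.1 0 0 -1" --pt "32.3 -22.1 0 0 -1" --pt "32.3 -22.1 0 0 -1"

```text
time: 1.8
ee_pos: [0.5756, -0.0713, 0.2716]
tcp_rot: [0.974, 0.226, -0.0, -0.0]
contact_force: [0.5, -0.9, 0.1]
width: 0.003
```

Call:
play_rows --pt "0 0 0 -0.134 -1" --pt "0 0 0 -0.134 -1" --pt "0 0 0 -0.134 -1" --pt "0 0 0 -0.134 -1" --pt "0 0 0 -0.134 -1" --pt "0 0 0 -0.134 -1" --pt "0 0 0 -0.134 -1" --pt "0 0 0 -0.134 -1" --pt "0 0 0 0 -1" --pt "0 0 0 0 -1"

```text
time: 2.8
ee_pos: [0.5751, -0.0728, 0.2716]
tcp_rot: [0.724, 0.69, -0.0, -0.0]
contact_force: [0.3, -0.1, 0.1]
width: 0.002
```

Call:
play_rows --pt "0 0 30 0 -1" --pt "0 0 30 0 -1" --pt "0 0 30 0 -1" --pt "0 0 20 0 -1" --pt "0 0 10 0 -1" --pt "0 0 3 0 -1" --pt "0 0 3 0 -1" --pt "0 0 0 0 -1"

```text
time: 3.6
ee_pos: [0.5757, -0.0727, 0.1466]
tcp_rot: [0.722, 0.692, 0.0, 0.0]
contact_force: [0.8, -0.1, 0.4]
width: 0.008
```

```bash
python3 - <<'E'
from h import *
a=robot.read_camera("top")[105:200,205:305];b=robot.read_camera("side")[120:245,160:290]
a=cv2.resize(a,(400,380),interpolation=cv2.INTER_CUBIC);b=cv2.resize(b,(400,380),interpolation=cv2.INTER_CUBIC)
cv2.imwrite("pics/c1.png",np.hstack([a,b]))
E
```

```text
(no output)
```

View pics/c1.png

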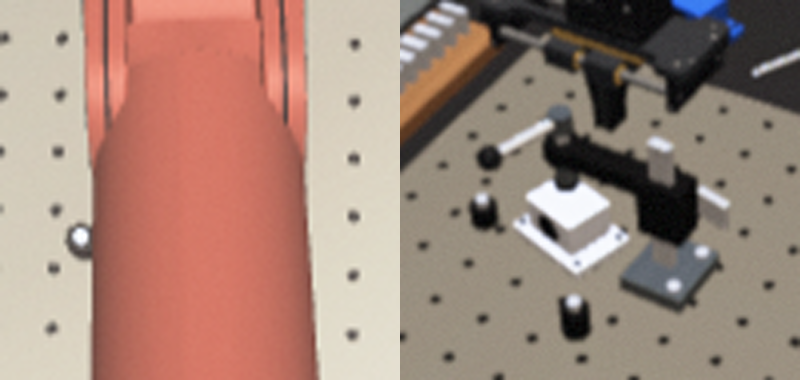

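The side view shows the closed fingertips at crop (608,125), above the arm and clear of the hub and bar. I'll push down in small steps.

Call:
play_rows --pt "0 0 3 0 -1" --pt "0 0 3 0 -1" --pt "0 0 3 0 -1" --pt "0 0 3 0 -1" --pt "0 0 3 0 -1" --pt "0 0 3 0 -1" --pt "0 0 2 0 -1" --pt "0 0 0 0 -1"

```text
time: 4.5
ee_pos: [0.575, -0.0727, 0.1255]
tcp_rot: [0.722, 0.692, -0.0, -0.0]
contact_force: [0.0, -0.6, -0.9]
width: 0.004
```

Call:
play_rows --pt "0 0 2 0 -1" --pt "0 0 2 0 -1" --pt "0 0 2 0 -1" --pt "0 0 0 0 -1"

```text
time: 4.9
ee_pos: [0.575, -0.0727, 0.1195]
tcp_rot: [0.722, 0.692, -0.0, -0.0]
contact_force: [-0.3, -0.7, -0.1]
width: 0.002
```

```bash
python3 - <<'E'
from h import *
b=robot.read_camera("side")[140:225,190:275]
cv2.imwrite("pics/c2.png",cv2.resize(b,None,fx=6,fy=6,interpolation=cv2.INTER_CUBIC))
def px(n,X):
    c=robot.get_calibration(n);T=np.linalg.inv(np.array(c["cam_to_world"]))
    return cv2.projectPoints(np.array([X],float),cv2.Rodrigues(T[:3,:3])[0],T[:3,3],np.array(c["intrinsics"]),np.array(c["D"]))[0].ravel()
for X in([.575,-.0727,.1195],[.575,-.0720,.129],[.575,-.072,.11],[.5256,-.0697,.168],[.626,-.074,.159]): print(X,(px("side",X)-[190,140])*6)
E
```

```text
[0.575, -0.0727, 0.1195] [236.4618 208.0639]
[0.575, -0.072, 0.129] [234.4858 192.5596]
[0.575, -0.072, 0.11] [236.7771 225.2773]
[0.5256, -0.0697, 0.168] [328.3848 161.3182]
[0.626, -0.074, 0.159] [131.8617 101.6842]
```

View pics/c2.png

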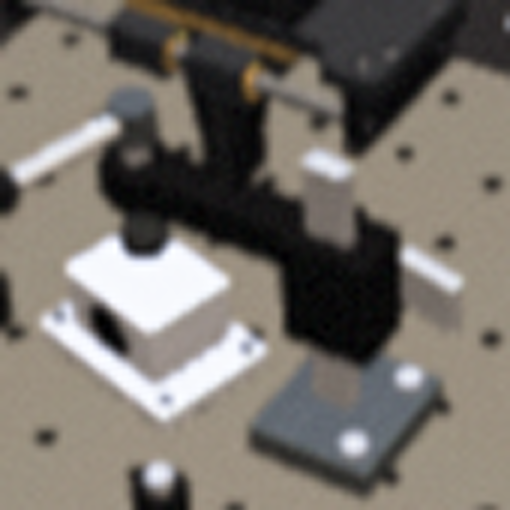

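The finger column matches the TCP, but the fingertips appear about 20 mm higher than the reported TCP. The arm hasn't moved yet. I'll keep going down, watching the force.

Call:
play_rows --pt "0 0 2 0 -1" --pt "0 0 2 0 -1" --pt "0 0 0 0 -1"

```text
time: 5.25
ee_pos: [0.575, -0.0727, 0.1155]
tcp_rot: [0.722, 0.692, -0.0, -0.0]
contact_force: [-0.3, -0.2, 0.1]
width: 0.009
```

Call:
play_rows --pt "0 0 2 0 -1" --pt "0 0 2 0 -1" --pt "0 0 0 0 -1"

```text
time: 5.55
ee_pos: [0.575, -0.0727, 0.1115]
tcp_rot: [0.722, 0.692, -0.0, -0.0]
contact_force: [0.0, 0.7, -0.1]
width: 0.003
```

Call:
play_rows --pt "0 0 2 0 -1" --pt "0 0 0 0 -1"

```text
time: 5.75
ee_pos: [0.5754, -0.0727, 0.11]
tcp_rot: [0.722, 0.692, 0.0, 0.0]
contact_force: [-0.4, -0.9, 2.2]
width: 0.006
```

Contact is at reported z 0.110, so the real tip sits about 19 mm higher, in line with the estimated arm top of 0.129. I'll push on and watch the force.

Call:
play_rows --pt "0 0 2 0 -1" --pt "0 0 2 0 -1" --pt "0 0 1 0 -1" --pt "0 0 0 0 -1"

```text
time: 6.15
ee_pos: [0.5754, -0.0727, 0.1049]
tcp_rot: [0.722, 0.692, 0.0, 0.0]
contact_force: [0.4, -0.3, 3.9]
width: 0.005
```

```bash
python3 - <<'E'
from h import *
b=robot.read_camera("side")[90:225,160:295]
cv2.imwrite("pics/c3.png",cv2.resize(b,None,fx=4.4,fy=4.4,interpolation=cv2.INTER_CUBIC))
def px(n,X):
    c=robot.get_calibration(n);T=np.linalg.inv(np.array(c["cam_to_world"]))
    return cv2.projectPoints(np.array([X],float),cv2.Rodrigues(T[:3,:3])[0],T[:3,3],np.array(c["intrinsics"]),np.array(c["D"]))[0].ravel()
e=robot.get_obs()["ee_pos"];print(e)
for h in(.06,.08,.1,.12):
  for sx in(-.095,.095):
    for sy in (.0375,-.0375):print(h,sx,sy,(px("side",[e[0]+sx,e[1]+sy,e[2]+h])-[160,90])*4.4)
E
```

```text
[ 0.5754 -0.0727  0.1049]
0.06 -0.095 0.0375 [413.5347 403.1539]
0.06 -0.095 -0.0375 [475.9728 325.595 ]
0.06 0.095 0.0375 [127.6215 301.7313]
0.06 0.095 -0.0375 [197.9225 232.0587]
0.08 -0.095 0.0375 [412.9195 376.0152]
0.08 -0.095 -0.0375 [476.105  298.6615]
0.08 0.095 0.0375 [123.7519 274.8721]
0.08 0.095 -0.0375 [194.9681 205.4688]
0.1 -0.095 0.0375 [412.2885 348.2139]
0.1 -0.095 -0.0375 [476.2408 271.0923]
0.1 0.095 0.0375 [119.7852 247.3847]
0.1 0.095 -0.0375 [191.942  178.2775]
0.12 -0.095 0.0375 [411.6411 319.7233]
0.12 -0.095 -0.0375 [476.3807 242.8629]
0.12 0.095 0.0375 [115.7173 219.245 ]
0.12 0.095 -0.0375 [188.8414 150.4623]
```

View pics/c3.png

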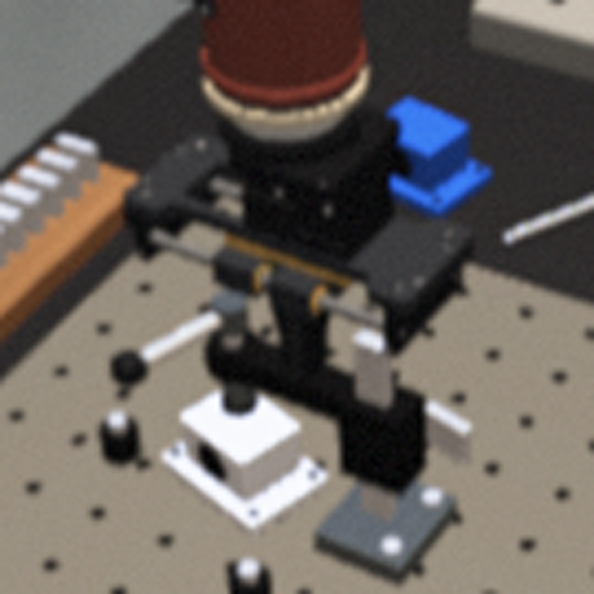

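The body's lower edge is at about reported z + 0.095, roughly 30 mm above the bar top, so it clears. The arm is sliding at 3.9 N, so I'll continue.

Call:
play_rows --pt "0 0 2 0 -1" --pt "0 0 2 0 -1" --pt "0 0 2 0 -1" --pt "0 0 1 0 -1" --pt "0 0 0 0 -1"

```text
time: 6.7
ee_pos: [0.5754, -0.0727, 0.0977]
tcp_rot: [0.722, 0.692, 0.0, 0.0]
contact_force: [1.0, -0.5, 3.5]
width: 0.009
```

Call:
play_rows --pt "0 0 1 0 -1" --pt "0 0 1 0 -1" --pt "0 0 1 0 -1" --pt "0 0 1 0 -1" --pt "0 0 0 0 -1"

```text
time: 7.2
ee_pos: [0.5754, -0.0727, 0.0939]
tcp_rot: [0.722, 0.692, 0.0, 0.0]
contact_force: [1.0, 0.4, 4.7]
width: 0.002
```

Call:
play_rows --pt "0 0 1 0 -1" --pt "0 0 1 0 -1" --pt "0 0 0 0 -1"

```text
time: 7.5
ee_pos: [0.5753, -0.0727, 0.0923]
tcp_rot: [0.722, 0.692, 0.0, 0.0]
contact_force: [-0.4, -1.1, 8.6]
width: -0.0
```

Call:
play_rows --pt "0 0 1 0 -1" --pt "0 0 0 0 -1"

```text
time: 7.7
ee_pos: [0.5753, -0.0727, 0.0915]
tcp_rot: [0.722, 0.692, 0.0, 0.0]
contact_force: [-1.9, 0.4, 11.4]
width: 0.002
```

Call:
play_rows --pt "0 0 1 0 -1" --pt "0 0 1 0 -1" --pt "0 0 0 0 -1" --pt "0 0 0 0 -1"

```text
time: 8.1
ee_pos: [0.5753, -0.0727, 0.09]
tcp_rot: [0.722, 0.692, -0.0, 0.0]
contact_force: [-3.8, -0.5, 15.0]
width: 0.004
```

The push reads 15 N, about 11 N above sliding, so the arm is pressed on. I'll lift off, move behind the rod and turn the tool.

Call:
play_rows --pt "0 0 -10 0 -1" --pt "0 0 -35 0 -1" --pt "0 0 -35 0 -1" --pt "26 19 0 0 -1" --pt "26 19 0 0 -1" --pt "0 0 0 -0.1444 -1" --pt "0 0 0 -0.1444 -1" --pt "0 0 0 -0.1444 -1" --pt "0 0 0 -0.1444 -1" --pt "0 0 0 -0.1444 -1" --pt "0 0 0 -0.1444 -1" --pt "0 0 0 -0.1444 -1" --pt "0 0 0 -0.1444 -1" --pt "0 0 0 -0.1444 -1" --pt "0 0 0 0 -1"

```text
time: 9.6
ee_pos: [0.6148, -0.0225, 0.1682]
tcp_rot: [0.155, 0.988, 0.0, -0.001]
contact_force: [0.8, 0.2, -0.4]
width: 0.005
```

```bash
python3 - <<'E'
from h import *
o=robot.get_obs();print(o["ee_pos"],2*np.arctan2(o["tcp_rot"][1],o["tcp_rot"][0]),o["joint_positions"])
b=robot.read_camera("side")[110:225,160:275]
cv2.imwrite("pics/c4.png",cv2.resize(b,None,fx=5,fy=5,interpolation=cv2.INTER_CUBIC))
E
```

```text
[ 0.6148 -0.0225  0.1682] 2.829638296312099 [ 0.5174  0.3656 -0.6995  1.5683  0.2408  1.2978  1.0437]
```

View pics/c4.png

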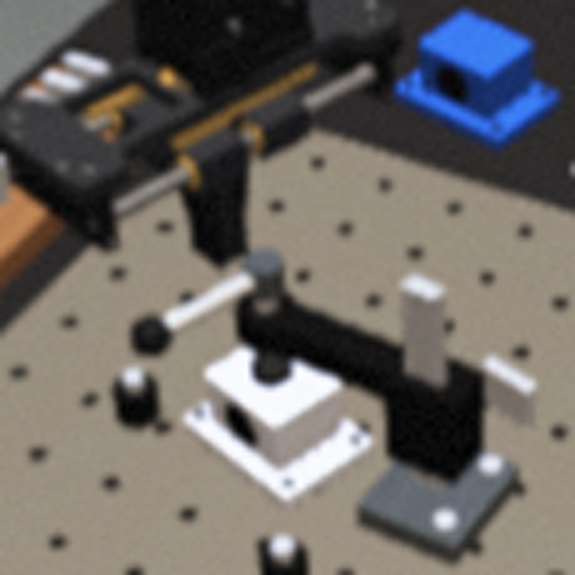

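The arm is down with the pad on the housing (crop (270,370)), and the fingers are behind the rod at (220,255). Descending next.

Call:
play_rows --pt "0 0 20 0 -1" --pt "0 0 20 0 -1" --pt "0 0 10 0 -1" --pt "0 0 10 0 -1" --pt "0 0 10 0 -1" --pt "0 0 0 0 -1"

```text
time: 10.25
ee_pos: [0.6148, -0.0224, 0.0977]
tcp_rot: [0.157, 0.988, -0.0, -0.001]
contact_force: [0.3, -0.4, 0.1]
width: 0.001
```

```bash
python3 - <<'E'
from h import *
C=np.array([.6263,-.0742]);r=.046;w=.0145
o=robot.get_obs();print(o["ee_pos"],o["contact_force"])
# rows in tool frame: tool x=(cos a,sin a), y=(sin a,-cos a), a=th+pi/2 ; step dth=-0.13 incl. chord
th=2.8296-np.pi/2
u=lambda t:np.array([np.cos(t),np.sin(t)]);n=lambda t:np.array([-np.sin(t),np.cos(t)])
d=o["ee_pos"][:2]-C;print("now r,w",d@u(th),d@n(th))
P=lambda t:C+r*u(t)+w*n(t)
a=th+np.pi/2
for s in(.1,.13,.14):
  D=P(th-s)-P(th);print(s,D@u(a)*1e3,D@np.array([np.sin(a),-np.cos(a)])*1e3)
print("target end th",-.045-1.4, "steps from",th)
E
```

```text
[ 0.6148 -0.0224  0.0977] [ 0.3129 -0.3895  0.0728]
now r,w 0.04571658333753354 0.02685862546121858
0.1 -4.6647767692226525 1.2177761441681716
0.13 -6.085523101641539 1.4915421788658216
0.14 -6.560851328551716 1.5733109881227607
target end th -1.4449999999999998 steps from 1.2588036732051036
```

Call:
play_rows --pt "-4 0 0 0 -1" --pt "-4 0 0 0 -1" --pt "-3 0 0 0 -1" --pt "-4.66 1.22 0 0.1 -1" --pt "-4.66 1.22 0 0.1 -1" --pt "-4.66 1.22 0 0.1 -1" --pt "-4.66 1.22 0 0.1 -1" --pt "0 0 0 0 -1"

```text
time: 11.05
ee_pos: [0.6448, -0.0296, 0.099]
tcp_rot: [0.35, 0.937, 0.0, -0.0]
contact_force: [-3.4, 0.7, 1.5]
width: 0.006
```

Call:
play_rows --pt "-4.66 1.22 0 0.1 -1" --pt "-4.66 1.22 0 0.1 -1" --pt "-4.66 1.22 0 0.1 -1" --pt "-4.66 1.22 0 0.1 -1" --pt "-4.66 1.22 0 0.1 -1" --pt "-4.66 1.22 0 0.1 -1" --pt "-4.66 1.22 0 0.1 -1" --pt "-4.66 1.22 0 0.1 -1" --pt "0 0 0 0 -1"

```text
time: 11.95
ee_pos: [0.6705, -0.0565, 0.0989]
tcp_rot: [0.686, 0.727, 0.0, -0.0]
contact_force: [-2.5, 2.8, 1.4]
width: 0.006
```

```bash
cat >> h.py <<'E'
def rw():
    o=robot.get_obs();a=2*np.arctan2(o["tcp_rot"][1],o["tcp_rot"][0]);th=a-np.pi/2
    d=o["ee_pos"][:2]-np.array([.6263,-.0742]);u=np.array([np.cos(th),np.sin(th)]);n=np.array([-u[1],u[0]])
    print("r,w,th",d@u,d@n,th,"lever~",1.355-th,o["contact_force"],o["ee_pos"],o["time"])
E
python3 -c "from h import *;rw()"
```

```text
r,w,th 0.045189309711221426 0.015114783739821624 0.057686324199484273 lever~ 1.2973136758005157 [-2.4747  2.8444  1.3607] [ 0.6705 -0.0565  0.0989] 11.95
```

Call:
play_rows --pt "-4.66 1.22 0 0.1 -1" --pt "-4.66 1.22 0 0.1 -1" --pt "-4.66 1.22 0 0.1 -1" --pt "-4.66 1.22 0 0.1 -1" --pt "-4.66 1.22 0 0.1 -1" --pt "-4.66 1.22 0 0.1 -1" --pt "-4.66 1.22 0 0.1 -1" --pt "-4.66 1.22 0 0.1 -1" --pt "-4.66 1.22 0 0.1 -1" --pt "-4.66 1.22 0 0.1 -1" --pt "-4.66 1.22 0 0.1 -1" --pt "-4.66 1.22 0 0.1 -1" --pt "-4.66 1.22 0 0.1 -1" --pt "0 0 0 0 -1"

```text
time: 13.35
ee_pos: [0.6545, -0.1127, 0.0991]
tcp_rot: [0.986, 0.164, 0.001, 0.0]
contact_force: [1.0, 2.6, -0.7]
width: 0.003
```

```bash
python3 -c "from h import *;rw()"
```

```text
r,w,th 0.045567102009510335 0.01416979041874352 -1.2405926809679473 lever~ 2.5955926809679473 [ 1.0214  2.5521 -0.6947] [ 0.6545 -0.1127  0.0991] 13.35
```

Call:
play_rows --pt "-4.66 1.22 0 0.1 -1" --pt "-2.3 0.6 0 0.05 -1" --pt "0 0 0 0 -1"

```text
time: 13.65
ee_pos: [0.6484, -0.1164, 0.0991]
tcp_rot: [0.996, 0.091, 0.001, 0.0]
contact_force: [2.9, 1.7, -1.4]
width: 0.006
```

Call:
play_rows --pt "-2 0 0 0 -1" --pt "0 0 0 0 -1"

```text
time: 13.85
ee_pos: [0.6463, -0.117, 0.0991]
tcp_rot: [0.996, 0.09, 0.0, 0.0]
contact_force: [3.1, 0.7, -1.0]
width: 0.006
```

Call:
play_rows --pt "-1.5 0 0 0 -1" --pt "0 0 0 0 -1"

```text
time: 14.05
ee_pos: [0.6457, -0.1172, 0.0994]
tcp_rot: [0.996, 0.089, 0.001, 0.0]
contact_force: [6.6, 1.3, -0.7]
width: 0.005
```

Call:
play_rows --pt "-1.5 0 0 0 -1" --pt "0 0 0 0 -1"

```text
time: 14.25
ee_pos: [0.645, -0.1173, 0.0998]
tcp_rot: [0.996, 0.09, 0.002, 0.0]
contact_force: [10.1, 0.9, -2.3]
width: 0.001
```

The force climbed to 10 N with almost no motion, so the lever is at its stop. I'll back off (+x), lift and clear the view.

Call:
play_rows --pt "6 0 0 0 -1" --pt "12 0 0 0 -1" --pt "12 0 0 0 -1" --pt "0 0 -35 0 -1" --pt "0 0 -35 0 -1" --pt "0 0 -35 0 -1" --pt "0 45 0 0 -1" --pt "0 45 0 0 -1" --pt "0 45 0 0 -1" --pt "0 45 0 0 -1" --pt "0 45 0 0 -1" --pt "0 0 0 0 -1" --pt "0 0 0 0 -1"

```text
time: 15.55
ee_pos: [0.711, -0.3355, 0.2025]
tcp_rot: [0.996, 0.088, -0.001, -0.0]
contact_force: [0.7, 0.9, -0.6]
width: 0.005
```

```bash
python3 - <<'E'
from h import *
t=robot.read_camera("top");s=robot.read_camera("side")
a=cv2.resize(t[105:200,205:305],(400,380),interpolation=cv2.INTER_CUBIC);b=cv2.resize(s[140:235,170:270],(400,380),interpolation=cv2.INTER_CUBIC)
cv2.imwrite("pics/c5.png",np.hstack([a,b]));print(robot.get_obs()["contact_force"],robot.get_obs()["ee_pos"])
E
```

```text
[0.4273 0.3058 0.063 ] [ 0.7122 -0.3324  0.2036]
```

View pics/c5.png

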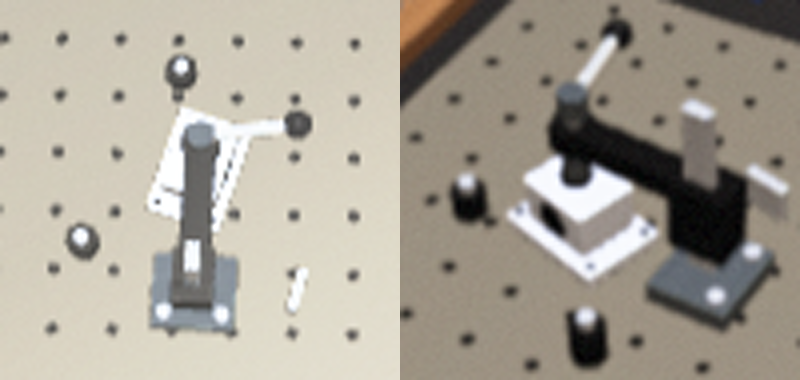

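```bash
python3 - <<'E'
from h import *
b,g=tri((279.25,136),(170+217/4,140+34/4));h,g2=tri((255,138.5),(170+171/4,140+91/4))
d=b-h;print(b,h,g,g2,np.linalg.norm(d[:2]),"lever",1.4-.045-np.arctan2(d[1],d[0]))
E
```

```text
[ 0.6343 -0.1465  0.1332] [ 0.6235 -0.0728  0.141 ] 0.0005643565767991777 0.0017638460068563023 0.07446047058593004 lever 2.7803771359503093
```

```bash
python3 - <<'E'
from h import *
A=cv2.imread("pics/side0.png",0);B=robot.read_camera("side");B=cv2.cvtColor(B,cv2.COLOR_BGR2GRAY)
up=lambda i:cv2.resize(i,None,fx=8,fy=8,interpolation=cv2.INTER_CUBIC)
A,B=up(A),up(B)
def px(X):
    c=robot.get_calibration("side");T=np.linalg.inv(np.array(c["cam_to_world"]))
    return cv2.projectPoints(np.array([X],float),cv2.Rodrigues(T[:3,:3])[0],T[:3,3],np.array(c["intrinsics"]),np.array(c["D"]))[0].ravel()
for k,(x0,y0,x1,y1),X in(("hubtop",(207,153,217,164),[.626,-.074,.159]),("collar bottom",(236,186,256,200),[.526,-.07,.1]),("arm nose",(204,163,214,177),[.626,-.074,.118]),("housing",(195,178,234,210),None)):
    T=A[y0*8:y1*8,x0*8:x1*8];R=cv2.matchTemplate(B[(y0-8)*8:(y1+12)*8,(x0-6)*8:(x1+6)*8],T,cv2.TM_CCOEFF_NORMED)
    _,v,_,(mx,my)=cv2.minMaxLoc(R);dy=my/8-8;dx=mx/8-6
    s=(px(np.add(X,[0,0,-.02]))-px(X))[1]/20 if X else 0
    print(k,v,dx,dy,"mm down",dy/s if X else "")
E
```

```text
hubtop 0.7710273861885071 -1.375 7.125 mm down 24.092056926313216
collar bottom 0.9792221188545227 -0.125 5.25 mm down 18.854912391104744
arm nose 0.9226648211479187 0.75 3.75 mm down 13.266346829019616
housing 0.8375883102416992 0.125 0.5 mm down
```

```bash
python3 -c "
from bench import robot
print(robot.finish_job())"
```

```text
the job is handed in; nothing more can be done
None
```

The housing is clamped and the job was handed in at about 16 s of the 48 s allowed; it reported no verdict.

**What I did**
- I pushed the arm down with closed fingers. It slid at about 4 N, and I stopped at 15 N, about 11 N above the sliding force.
- I then lifted off, swung the ball lever clockwise until it stopped moving (force up to 10 N), backed off and moved well clear.

**Last checks**
- **Lever:** it measures about 2.78 rad, with the stop at 2.8.
- **Arm:** the best match, on the collar, shows it down about 19 mm, against about 15.5 mm to first contact.
- **Pad force:** I did not measure it. My estimate is about 20 N from the spring travel and the lever turn.
- **Other objects:** by eye, the housing, standoffs and gauge block look unmoved in both final views.
- **Robot:** it touches nothing and the force reading is about zero.

**What disagreed**
- **Fingertip height:** with the fingers shut, the tips sat about 19 mm above the reported tool position. I found first contact by force instead.
- **Descent estimates:** the hub dropped 18–24 mm depending on the method. A match on the arm's nose gave 13 mm, which I discounted as poor.

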